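Fit the countersink in the deburring spindle

TASK

Fit the countersink (the widest of the three bits, with a cone on top) in the deburring spindle. Press the front of the bit case's door down until its catch lets go and the door swings open, lift the countersink out and stand it upright in the open chuck with its foot down on the chuck's floor, then turn the chuck's sleeve clockwise (seen from above) until all three jaws grip the shank firmly, and let go. Leave the other two bits in the case and do not disturb the small things lying about.

Things in the scene. Friction and masses are not known exactly. Their poses are not given: they have to be found in the camera images.
- bit_case: Grey plastic case fixed on the left of the worktop, 124 (x) x 144 (y) x 88 mm high, walls 6 mm, the front one only 76 mm high; origin at the centre of its underside, front towards -x. A wooden block inside (60 x 124 mm, top 45 mm above the worktop) has three holes, 14 mm wide and 39 mm deep, in a row along the case's y, 38 mm apart, at x = -8 mm; a bit stands in each.
- case_door (a joint): Door in the case's top, rad: 0 shut, -0.08 pressed fully in, 2.0 open, leaning back. Hinge along y at the case's back edge (x +56 mm, 84 mm up); 117 mm to its front edge, 130 mm wide, top flush with the side walls. Pressed some 0.06 rad in (6 mm at the pad, 5 N; stop at 8 mm) the catch lets go; as the finger withdraws a spring swings it open in 2 s and it stays. It need not be shut again.
- door_press (a point): Middle of the dark rubber press pad on top of the door, 20 mm from its front edge; press here, straight down. Moves with the door.
- countersink: The bit to fit: steel, 69 mm long, 0.06 to 0.13 kg, upright in any of the three holes, foot 6 mm above the worktop. From the foot up: shank 10 mm diameter, 45 mm long; round body 26 mm diameter, 16 mm long (45 to 61 mm above the foot; grip here); cone 8 mm high. Origin at the centre of the foot, z up along the bit.
- ball_burr: Another bit, to be left in its hole: same shank, body only 16 mm diameter, small ball on top. Origin at the foot.
- pin_cutter: Another bit, to be left in its hole: same shank, body only 16 mm diameter, thin 6 mm pin on top. Origin at the foot.
- spindle: Deburring spindle fixed to the worktop right of the robot's middle: grey box 80 x 80 x 40 mm high with an upward-facing three-jaw hand chuck on top, on the vertical axis through the origin (centre of the underside).
- chuck_seat (a point): Centre of the flat floor of the chuck's throat, 40 mm above the worktop, on the chuck's axis; the bit's foot stands here. The throat is 21 mm wide; the tops of the jaws, 78 mm above the worktop, are the chuck's highest part, so a seated bit's wide body begins 7 mm above them.
- chuck_sleeve (a joint): Turn of the knurled steel sleeve, rad; grows clockwise seen from above, starts at 0 to 0.25, stop at 1.5. It drives all three jaws inward together, 6 mm per rad, from 10 mm off the axis at 0: they meet the shank at about 0.83, then it gets stiff and springy. Turn to 1.1 or more for a firm grip; let go, it springs back to about 0.92 and stays, jaws gripping. Turns free at about 0.3 N m.
- sleeve_grip (a point): On the chuck's axis, 67 mm above the worktop: the height to grip the sleeve. The sleeve is 56 mm in diameter and runs from 49 to 75 mm above the worktop; a seated bit's top is 109 mm above the worktop.
- jaw_0: First jaw of the chuck, on its -x side at yaw 0 of the spindle (7 mm wide steel block); origin on the chuck's axis, shifted as the jaw slides.
- jaw_1: Second jaw, 120 degrees on.
- jaw_2: Third jaw, 240 degrees on.
- print_gear: Printed gear, 52 mm diameter, 10 mm thick, lying loose at the front of the worktop; leave alone.
- sd_reader: Card reader, 18 x 53 x 10 mm, lying loose at the front; leave alone.
- print_bracket: Printed angle bracket, 22 x 42 x 36 mm, standing loose at the front right; leave alone.

How it is judged:
On the way, in this order (a step that is already met when the one before it is completed fails the run):
1. the case's door has swung open (value of joint case_door above 1.6 rad), for 0.2 s.
2. the countersink is out of the case (z of countersink in the frame of bit_case above 0.06 m), for 0.1 s.
3. the countersink stands in the open chuck, not yet gripped by the jaws (horizontal distance between countersink and chuck_seat below 0.008 m and z of countersink in the frame of chuck_seat below 0.006 m and value of joint chuck_sleeve below 0.7 rad), for 0.2 s.
At the end, for the whole second after the job is handed in: The countersink stands in the chuck, foot within 4 mm of the chuck's floor and 3 mm of its axis, upright within 0.06 rad, at rest, and each of the three jaws presses on it with more than 3 N (contact force between each of jaw_0, jaw_1, jaw_2 and countersink above 3 N and horizontal distance between countersink and chuck_seat below 0.003 m and z of countersink in the frame of chuck_seat below 0.004 m and angle between countersink's own z axis and vertical below 0.06 rad and linear speed of countersink below 0.01 m/s); the robot touches nothing.
It fails at once if another bit was moved from its place by more than 15 mm (distance of any of ball_burr, pin_cutter from where it was at the start of the episode above 0.015 m).
It fails at once if one of the small things lying about was moved by more than 20 mm (distance of any of print_gear, sd_reader, print_bracket from where it was at the start of the episode above 0.02 m).
It also fails if it takes over 67 s, if anything falls off the work surface, if the arm or the gripper's body presses on something with over 40 N, if the wrist force passes 120 N, or if a joint passes its speed limit or range.

ROBOT

A 6-joint arm with a two-finger parallel gripper is mounted at the origin on a cart in front of the work surface, level with it; the furniture and walls round the work are solid. World frame = base frame: x ahead of the robot, y to its left, z up, the work surface at z = 0. Lengths are in m, angles in rad, forces in N, time in s.
With the tool pointing down it reaches from about 0.35 to 0.975 m from the base axis. Payload 4.9 kg.
Tool frame: the origin (TCP) lies at the very end of the fingers, on their centre line; the grasp point (between the pads) lies 19 mm behind it; z points along the fingers, y is the line along which they close (so a half turn about z gives the same grasp; the last joint's range is limited). The gripper opens to 85 mm and grips with 20 to 120 N. Pads are 22 mm wide; open, the fingers measure 114 mm over their backs; the gripper's body (76 mm by 85 mm) begins 54 mm behind the grasp point. The pads swing forward as they close: fully open they stand 13 mm farther back than shut.
Start: joints at [1.121, 0.053, 1.613, -0, 1.476, -0.119], TCP at [0.203, 0.591, 0.231] pointing down, gripper open.
Joint ranges: [-3.01, 3.01], [-1.01, 2.22], [0.06, 2.58], [-1.02, 4.17], [0.09, 2.62], [-3.14, 3.14]. Speed limits (rad/s): [2.57, 2.57, 3.14, 3.14, 3.14, 3.14].

INTERFACE

Orientations are given as a rotation vector (axis times angle).
In Python, from station import get_obs, optics, ctrl gives the robot as it stands.
- The arm moves only by the shell command python3 -m pendant 'ROWS' [FORCE]. ROWS is JSON, a list of rows, each a list of 3 entries, a list of its own where there are three numbers: the shift along the tool's x, y, z in mm, then the turn, a rotation vector about the tool's x, y, z in rad, then the opening, from 0 (shut) to 1 (fully open). A call has 1 to 12 rows; each row shifts and turns the commanded pose from where the row before left it, along the tool's axes as they then stand; what a row does not reach is not made up. A row lasts 1/12 s, in which the tool goes at most 41.7 mm and 7.16 degrees, less where a joint would pass 70% of its speed; a pose out of reach is approached as far as the arm can. A call is refused whole if a number of a shift passes 41.7 or a number of a turn 0.125, either way. A call with a gripper value outside its range is refused whole. The fingers move at their own pace and stop on an object; FORCE is the grip in N (left out, the last holds). Time passes only in rows, so rows that do not move let the fingers close. It gives the time, the measured TCP pose, the force, the opening and the grip force at its end, in the units of the state.
- get_obs(): the state, without advancing time (a new reading comes with each control period).
- optics.get_image(name): name is "scene" or "side" or "wrist"; returns the picture (420x560x3 uint8, red, green, blue); there is no depth.
- optics.camera_model(name): a dict with "fx", "fy", "cx", "cy" (pixels), "cam_to_world" (4x4, takes a point from camera to world coordinates). Camera axes: x right, y up, looking along -z (the intrinsics and any distortion apply to the point x, -y, -z); pixel columns grow to the right and rows downward; lengths in m; the calibration is good to about 2 mm. A picture is of the moment at which its call begins: read the wrist's pose just before it. camera_model takes no time and is no camera call; for the wrist camera it gives the pose at the moment of the call.
- ctrl.finish_job(): hands the job in; it is judged then, once.
The state is a dict: "t": time; "q": joint angles; "dq": joint speeds; "effort": joint torques, N m; "tool_pos": TCP position; "tool_rot": TCP orientation; "contact_force": force on the tool from outside, world axes, zero at the start; "wrist_torque": the same for the moment, N m; "opening": finger opening in m; "grip_force": force on a finger pad.
Only numpy, scipy, OpenCV 4.12 (cv2) and the standard library are available. Lean on these libraries where they do the work, as an engineer would, in place of code of your own. Each camera call takes 0.05 s, during which the arm holds its last target. There are 200 camera calls.

## Working session

There is one attempt and no reset: what is moved stays moved. The work goes in short steps, Python scripts to look and compute and a shell command to move; the robot and the scene stay as the last step left them, time stands still between calls to the robot, and variables do not carry over. Pictures are saved under pics/ and viewed, at most 10 in all, crops included, and the job is handed in when it is done.

```bash
mkdir -p pics; ls
python3 - <<'E'
from station import get_obs, optics, ctrl
import cv2,numpy as np
o=get_obs();print(o)
for n in("scene","side","wrist"):
    im=optics.get_image(n);cv2.imwrite(f"pics/{n}0.png",im[:,:,::-1]);m=optics.camera_model(n);print(n,{k:(np.round(v,4).tolist() if not isinstance(v,str) else v) for k,v in m.items()})
E
```

```text
pics
{'t': 0.0, 'q': array([ 1.12097768e+00,  5.33713428e-02,  1.61426936e+00,  3.62098529e-05,
        1.47595520e+00, -1.19006313e-01]), 'dq': array([ 0.00171831, -0.00061891,  0.00035154,  0.00135917,  0.00149379,
       -0.00248719]), 'effort': array([ 2.21002258e-03, -3.93668354e+01, -3.70181465e+01, -3.21413415e-05,
        6.87009029e-03,  2.86960915e-05]), 'tool_pos': array([0.20273861, 0.59057071, 0.23006873]), 'tool_rot': array([-5.17179435e-01, -3.09812395e+00,  3.00382256e-03]), 'contact_force': array([-0.56742755,  0.86112886, -0.29980681]), 'wrist_torque': array([-0.01177493,  0.00443243, -0.03942032]), 'grip_force': 0.0, 'opening': 0.08509980409533686}
scene {'fx': 450.9992, 'fy': 450.9992, 'cx': 276.0099, 'cy': 209.9761, 'cam_to_world': [[0.6249, 0.442, -0.6436, -0.2389], [-0.7807, 0.3528, -0.5158, -0.5431], [-0.0009, 0.8248, 0.5655, 0.7521], [0.0, 0.0, 0.0, 1.0]]}
side {'fx': 404.2807, 'fy': 404.2807, 'cx': 280.6332, 'cy': 204.0535, 'cam_to_world': [[0.8909, 0.2517, -0.3782, 0.0727], [-0.4542, 0.4749, -0.7538, -0.9066], [-0.0102, 0.8433, 0.5374, 0.7511], [0.0, 0.0, 0.0, 1.0]]}
wrist {'fx': 368.4977, 'fy': 368.4977, 'cx': 274.2384, 'cy': 210.1953, 'cam_to_world': [[0.3266, -0.9105, -0.2535, 0.1371], [0.9452, 0.3144, 0.0883, 0.6126], [-0.0007, -0.2684, 0.9633, 0.3717], [0.0, 0.0, 0.0, 1.0]]}
```

View pics/scene0.png

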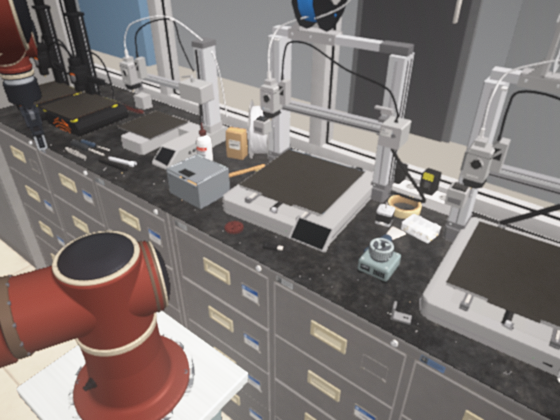

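View pics/side0.png

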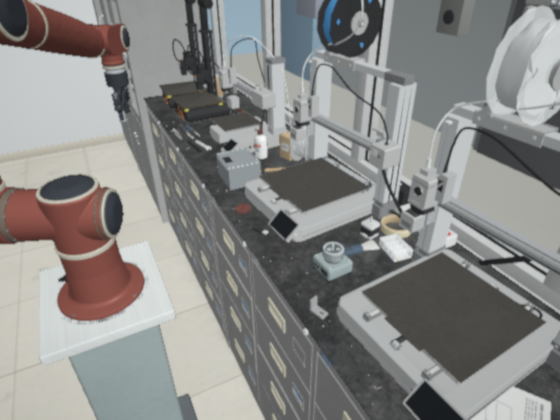

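```bash
cat > h.py <<'E'
import cv2,numpy as np
def crop(im,u,v,w,h,s):
    c=im[v:v+h,u:u+w]; c=cv2.resize(c,None,fx=s,fy=s,interpolation=cv2.INTER_CUBIC)
    for i in range(0,w,10):
        cv2.line(c,(i*s,0),(i*s,5),(0,0,255),1); cv2.putText(c,str(u+i),(i*s,16),0,.35,(0,0,255))
    for j in range(0,h,10):
        cv2.line(c,(0,j*s),(5,j*s),(0,0,255),1); cv2.putText(c,str(v+j),(6,j*s+4),0,.35,(0,0,255))
    return c
def ray(m,u,v):
    T=np.array(m["cam_to_world"]);d=T[:3,:3]@np.array([(u-m["cx"])/m["fx"],-(v-m["cy"])/m["fy"],-1]);return T[:3,3],d
def onz(m,u,v,z):
    o,d=ray(m,u,v);return o+d*(z-o[2])/d[2]
def proj(m,p):
    T=np.array(m["cam_to_world"]);c=T[:3,:3].T@(np.asarray(p)-T[:3,3]);return m["cx"]+m["fx"]*c[0]/-c[2],m["cy"]-m["fy"]*c[1]/-c[2]
E
python3 - <<'E'
from h import *
a=cv2.imread("pics/scene0.png");b=cv2.imread("pics/side0.png")
cv2.imwrite("pics/c1.png",np.vstack([np.hstack([crop(a,158,150,80,60,5),crop(b,205,140,80,60,5)]),np.hstack([crop(a,340,225,80,60,5),crop(b,295,230,80,60,5)])]))
E
```

```text
(no output)
```

View pics/c1.png

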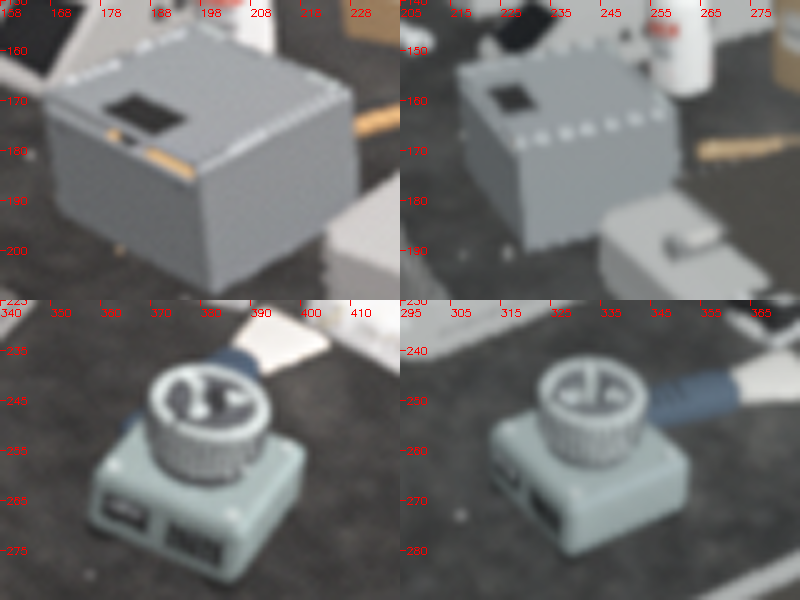

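View pics/wrist0.png

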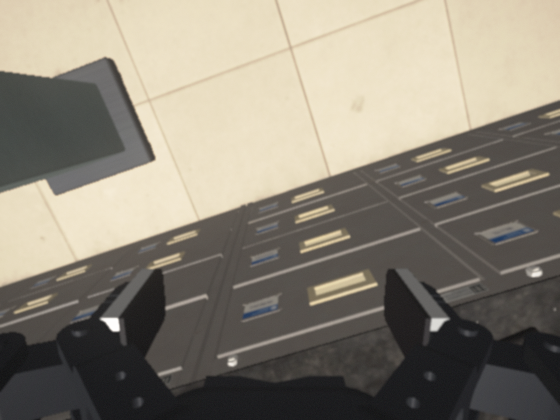

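Run:
```python
from h import *
from station import optics
S=optics.camera_model("scene");D=optics.camera_model("side");np.set_printoptions(precision=4,suppress=True)
for n,m,u,v,z in [("FL",S,167.5,168.5,.088),("FR",S,198,184.5,.088),("BR",S,228.5,168,.088),("BL",S,197,155,.088),("FRb",S,201,208.5,0),("pad",S,187,172.5,.088),
 ("FL",D,216,154,.088),("FR",D,228.5,170.5,.088),("BR",D,260.5,163,.088),("FRb",D,231,189.5,0),("pad",D,227.5,159.5,.088),
 ("chuck",S,381.8,245.5,.075),("chuck",D,333.5,249.5,.075),
 ("boxR",S,387,282,0),("boxL",S,358.5,270,0),("boxN",D,328.5,281,0),("boxL",D,313.5,263,0),("boxR",D,352,266,0)]:
    print(n,"S" if m is S else "D",onz(m,u,v,z))
```

```text
FL S [0.4855 0.4556 0.088 ]
FR S [0.4786 0.3156 0.088 ]
BR S [0.6022 0.3143 0.088 ]
BL S [0.6012 0.4507 0.088 ]
FRb S [0.4844 0.3215 0.    ]
pad S [0.5056 0.3915 0.088 ]
FL D [0.483  0.4542 0.088 ]
FR D [0.477  0.3053 0.088 ]
BR D [0.6008 0.3052 0.088 ]
FRb D [0.4853 0.321  0.    ]
pad D [0.5049 0.3891 0.088 ]
chuck S [ 0.572  -0.2158  0.075 ]
chuck D [ 0.5704 -0.2225  0.075 ]
boxR S [ 0.5448 -0.2548  0.    ]
boxL S [ 0.5395 -0.1801  0.    ]
boxN D [ 0.5409 -0.2516  0.    ]
boxL D [ 0.5429 -0.1709  0.    ]
boxR D [ 0.6311 -0.2314  0.    ]
```

```bash
python3 -m pendant '[[[0,0,0],[0,0,0.124],0],[[0,0,0],[0,0,0.124],0],[[0,0,0],[0,0,0.124],0],[[0,0,0],[0,0,0.124],0],[[0,0,0],[0,0,0.124],0],[[0,0,0],[0,0,0.124],0],[[0,0,0],[0,0,0.124],0],[[0,0,0],[0,0,0.124],0],[[0,0,0],[0,0,0.124],0],[[0,0,0],[0,0,0.124],0]]'
python3 -m pendant '[[[-20,30,7],[0,0,0],0],[[-20,30,7],[0,0,0],0],[[-20,30,7],[0,0,0],0],[[-20,30,7],[0,0,0],0],[[-20,30,7],[0,0,0],0],[[-20,30,7],[0,0,0],0],[[-20,30,7],[0,0,0],0],[[-20,30,7],[0,0,0],0],[[-20,30,7],[0,0,0],0],[[-20,30,7],[0,0,0],0],[[0,0,0],[0,0,0],0],[[0,0,0],[0,0,0],0]]'
cat >> h.py <<'E'
def snap(name,f):
    from station import optics
    m=optics.camera_model(name);im=optics.get_image(name)[:,:,::-1].copy();cv2.imwrite(f"pics/{f}.png",im);np.save(f"pics/{f}.npy",m,allow_pickle=True);return m,im
E
python3 -c "
from h import *
snap('wrist','w1')"
```

```text
t: 0.98
tool_pos: [0.2029, 0.5908, 0.2307]
tool_rot: [2.228, 2.214, -0.001]
contact_force: [0.5, -0.0, -0.4]
opening: -0.0002
grip_force: 0.0
t: 1.98
tool_pos: [0.5038, 0.3895, 0.16]
tool_rot: [-2.225, -2.217, 0.003]
contact_force: [-0.3, 0.6, 0.8]
opening: 0.0
grip_force: 0.0
```

View pics/w1.png

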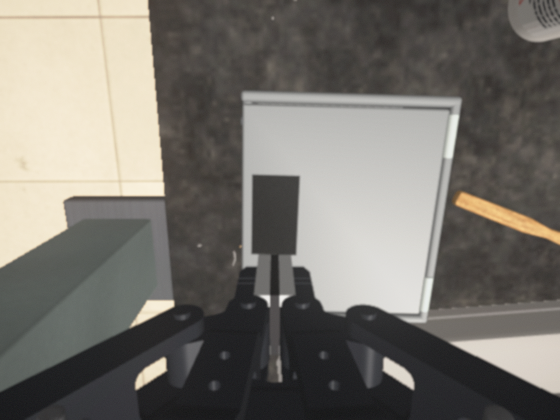

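Run:
```python
from h import *
m=np.load("pics/w1.npy",allow_pickle=True).item()
for u,v in [(253,175),(299,176),(297,255),(251,254),(275,214),(243,92),(461,98),(427,322)]: print(u,v,onz(m,u,v,.088).round(4))
```

```text
253 175 [0.4899 0.4193 0.088 ]
299 176 [0.5168 0.4186 0.088 ]
297 255 [0.5162 0.3688 0.088 ]
251 254 [0.4876 0.3696 0.088 ]
275 214 [0.5026 0.3954 0.088 ]
243 92 [0.4853 0.4656 0.088 ]
461 98 [0.6059 0.4618 0.088 ]
427 322 [0.602  0.3212 0.088 ]
```

```bash
python3 -m pendant '[[[4,-2,16],[0,0,0],0],[[0,0,16],[0,0,0],0],[[0,0,16],[0,0,0],0],[[0,0,16],[0,0,0],0],[[0,0,4],[0,0,0],0],[[0,0,3],[0,0,0],0],[[0,0,3],[0,0,0],0],[[0,0,2],[0,0,0],0],[[0,0,2],[0,0,0],0],[[0,0,1.5],[0,0,0],0],[[0,0,0],[0,0,0],0],[[0,0,0],[0,0,0],0]]'
```

```text
t: 3.03
tool_pos: [0.501, 0.3959, 0.0833]
tool_rot: [-2.221, -2.221, -0.002]
contact_force: [-4.0, 0.3, 4.9]
opening: -0.0001
grip_force: 2.4
```

```bash
python3 -m pendant '[[[0,0,1],[0,0,0],0],[[0,0,1],[0,0,0],0],[[0,0,1],[0,0,0],0],[[0,0,0],[0,0,0],0],[[0,0,0],[0,0,0],0]]'
```

```text
t: 3.45
tool_pos: [0.5012, 0.3959, 0.0798]
tool_rot: [-2.221, -2.221, -0.003]
contact_force: [-4.2, 2.0, 5.8]
opening: -0.0001
grip_force: 2.8
```

```bash
python3 -m pendant '[[[0,0,-20],[0,0,0],0],[[0,-20,-35],[0,0,0],0],[[0,-35,-20],[0,0,0],0],[[0,-40,-10],[0,0,0],0],[[0,-40,-10],[0,0,0],0],[[0,-20,-20],[0,0,0],0.5],[[0,0,-10],[0,0,0],0.5],[[0,0,0],[0,0,0],0.5],[[0,0,0],[0,0,0],0.5],[[0,0,0],[0,0,0],0.5],[[0,0,0],[0,0,0],0.5],[[0,0,0],[0,0,0],0.5]]'
python3 -m pendant '[[[0,0,0],[0,0,0],0.5],[[0,0,0],[0,0,0],0.5],[[0,0,0],[0,0,0],0.5],[[0,0,0],[0,0,0],0.5],[[0,0,0],[0,0,0],0.5],[[0,0,0],[0,0,0],0.5],[[0,0,0],[0,0,0],0.5],[[0,0,0],[0,0,0],0.5],[[0,0,0],[0,0,0],0.5],[[0,0,0],[0,0,0],0.5],[[0,0,0],[0,0,0],0.5],[[0,0,0],[0,0,0],0.5]]'
python3 -m pendant '[[[0,0,0],[0,0,0],0.5],[[0,20,0],[0,0,0],0.5],[[0,20,0],[0,0,0],0.5],[[0,20,0],[0,0,0],0.5],[[0,20,0],[0,0,0],0.5],[[0,20,0],[0,0,0],0.5],[[0,20,0],[0,0,0],0.5],[[0,0,0],[0,0,0],0.5],[[0,0,0],[0,0,0],0.5]]'
python3 -c "
from h import *
snap('wrist','w2')"
```

```text
t: 4.45
tool_pos: [0.3464, 0.3945, 0.2023]
tool_rot: [2.223, 2.22, -0.004]
contact_force: [-0.7, -0.3, -0.3]
opening: 0.0429
grip_force: 0.0
t: 5.45
tool_pos: [0.346, 0.3951, 0.2038]
tool_rot: [2.221, 2.221, -0.0]
contact_force: [0.9, -0.1, 0.5]
opening: 0.0429
grip_force: 0.0
t: 6.2
tool_pos: [0.4665, 0.3949, 0.2035]
tool_rot: [-2.222, -2.22, 0.001]
contact_force: [-0.5, 0.2, -0.0]
opening: 0.0426
grip_force: 0.0
```

View pics/w2.png

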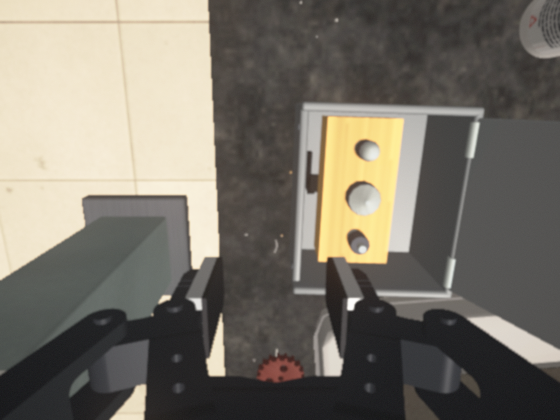

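Run:
```python
from h import *
m=np.load("pics/w2.npy",allow_pickle=True).item()
im=cv2.imread("pics/w2.png")
g=cv2.cvtColor(im,cv2.COLOR_BGR2HSV)[140:265,320:400]
mask=((g[...,1]<70)&(g[...,2]>60)).astype(np.uint8)
n,l,s,c=cv2.connectedComponentsWithStats(mask)
for i in range(1,n):
    if s[i,4]>30: print(s[i],c[i]+[320,140])
for u,v,z in [(365,199,.066),(368,150,.075),(360,244,.075),(304,105,.088),(482,112,.088),(450,293,.088)]: print(u,v,onz(m,u,v,z).round(4))
yaw=-.029;c=np.array([.5417,.3917]);R=np.array([[np.cos(yaw),-np.sin(yaw)],[np.sin(yaw),np.cos(yaw)]]);print(c+R@[-.008,0])
```

```text
[ 36   1  24  20 370] [367.95945946 150.23513514]
[ 66  15  14 110 792] [394.94191919 225.7260101 ]
[ 27  43  34  33 859] [363.5459837  198.75203725]
[ 29  90  20  24 344] [357.9127907  242.11627907]
[ 11 118  46   7 124] [344.30645161 261.77419355]
365 199 [0.5355 0.3938 0.066 ]
368 150 [0.5331 0.4327 0.075 ]
360 244 [0.5316 0.3599 0.075 ]
304 105 [0.485  0.4642 0.088 ]
482 112 [0.6049 0.4593 0.088 ]
450 293 [0.6003 0.3244 0.088 ]
[0.53370336 0.39193197]
```

```bash
python3 -m pendant '[[[-2.4,23,0],[0,0,0],0.5],[[0,23,0],[0,0,0],0.5],[[0,22,0],[0,0,0],0.5],[[0,0,20],[0,0,0],0.5],[[0,0,25],[0,0,0],0.5],[[0,0,25],[0,0,0],0.5],[[0,0,25],[0,0,0],0.5],[[0,0,25],[0,0,0],0.5],[[0,0,15],[0,0,0],0.5],[[0,0,10],[0,0,0],0.5],[[0,0,5],[0,0,0],0.5],[[0,0,0],[0,0,0],0.5]]'
python3 -m pendant '[[[0,0,3],[0,0,0],0.5],[[0,0,2.5],[0,0,0],0.5],[[0,0,0],[0,0,0],0.5],[[0,0,0],[0,0,0],0],[[0,0,0],[0,0,0],0],[[0,0,0],[0,0,0],0],[[0,0,0],[0,0,0],0],[[0,0,0],[0,0,0],0],[[0,0,0],[0,0,0],0]]' 40
```

```text
t: 7.25
tool_pos: [0.5334, 0.3927, 0.0533]
tool_rot: [-2.221, -2.222, 0.002]
contact_force: [-0.5, 0.6, 1.4]
opening: 0.0427
grip_force: 0.0
t: 8.0
tool_pos: [0.5347, 0.393, 0.0492]
tool_rot: [2.221, 2.221, 0.003]
contact_force: [1.4, -0.7, 3.1]
opening: 0.0243
grip_force: 39.3
```

```bash
python3 -m pendant '[[[0,0,-5],[0,0,0],0],[[0,0,-10],[0,0,0],0],[[0,0,-15],[0,0,0],0],[[0,0,-25],[0,0,0],0],[[0,0,-30],[0,0,0],0],[[0,0,-35],[0,0,0],0],[[0,0,-30],[0,0,0],0],[[0,0,0],[0,0,0],0],[[0,0,0],[0,0,0],0]]'
python3 - <<'E'
from h import *
m,a=snap('wrist','w3');m2,b=snap('scene','s3')
from station import get_obs
o=get_obs();print(o['opening'],o['grip_force'],o['contact_force'])
p=o['tool_pos'];u,v=map(int,proj(m2,p))
cv2.imwrite('pics/c3.png',np.hstack([crop(a,200,200,140,200,3),crop(b,u-45,v-60,75,120,5)]))
E
```

```text
t: 8.75
tool_pos: [0.5347, 0.3934, 0.2021]
tool_rot: [2.221, 2.221, 0.007]
contact_force: [-0.5, -0.2, -1.2]
opening: 0.0244
grip_force: 40.1
0.024377312917874774 40.13005776243517 [-0.66403704  0.01740333 -0.82421391]
```

View pics/c3.png

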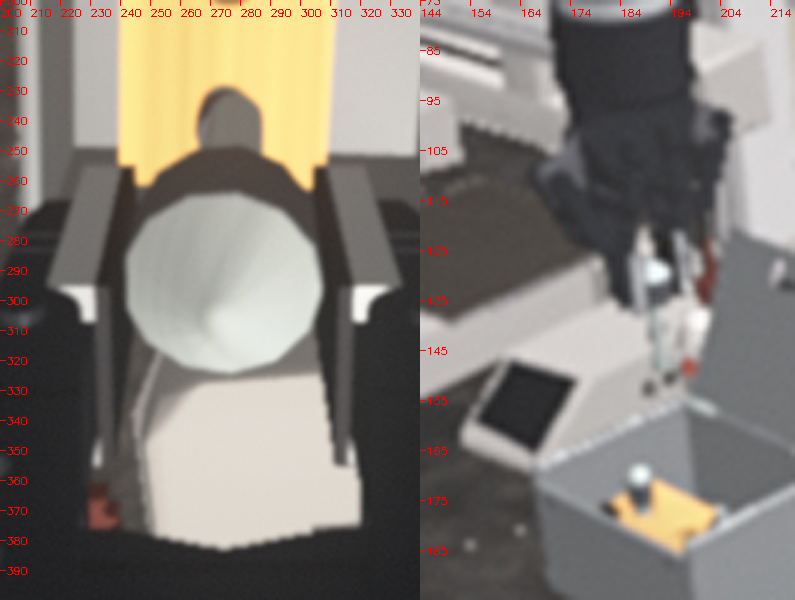

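```bash
python3 -m pendant '[[[0,-27,-24],[0,0,0],0],[[0,-27,-24],[0,0,0],0],[[-30,0,0],[0,0,0],0],[[-36,0,0],[0,0,0],0],[[-36,0,0],[0,0,0],0],[[-36,0,0],[0,0,0],0],[[-36,0,0],[0,0,0],0],[[-36,0,0],[0,0,0],0],[[-36,0,0],[0,0,0],0],[[-36,0,0],[0,0,0],0],[[-36,0,0],[0,0,0],0],[[-36,0,0],[0,0,0],0]]'
python3 -m pendant '[[[-36,0,0],[0,0,0],0],[[-36,0,0],[0,0,0],0],[[-36,0,0],[0,0,0],0],[[-36,0,0],[0,0,0],0],[[-36,0,0],[0,0,0],0],[[-36,0,0],[0,0,0],0],[[-36,0,0],[0,0,0],0],[[-36,0,0],[0,0,0],0],[[-30,0,0],[0,0,0],0],[[0,0,0],[0,0,0],0],[[0,0,0],[0,0,0],0]]'
python3 -c "
from h import *
snap('wrist','w4')"
```

```text
t: 9.85
tool_pos: [0.4782, 0.0373, 0.2437]
tool_rot: [-2.218, -2.219, 0.005]
contact_force: [1.4, -0.8, -0.6]
opening: 0.0244
grip_force: 40.2
t: 10.77
tool_pos: [0.4787, -0.2797, 0.2435]
tool_rot: [-2.22, -2.215, 0.0]
contact_force: [-0.3, 0.0, -1.1]
opening: 0.0242
grip_force: 40.2
```

View pics/w4.png

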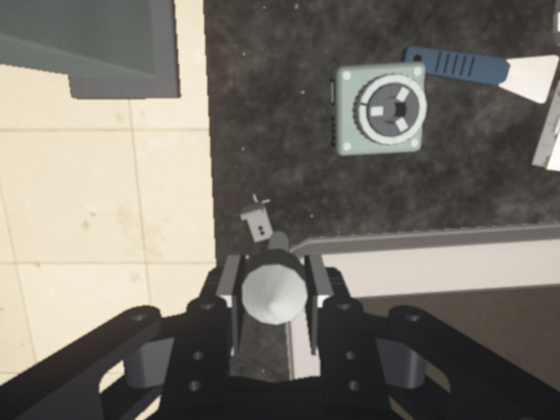

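Run:
```python
from h import *
m=np.load("pics/w4.npy",allow_pickle=True).item();im=cv2.imread("pics/w4.png");g=cv2.cvtColor(im,cv2.COLOR_BGR2GRAY)
h=cv2.HoughCircles(g[40:180,320:460],cv2.HOUGH_GRADIENT,1,50,param1=120,param2=15,minRadius=28,maxRadius=42);print(h)
for u,v,z in [(392.5,109,.075),(335,66,.04),(424,64,.04),(337,156,.04),(425,150,.04),(275,291,.2435+.018),(271.5,307,.2435+.026)]: print(u,v,onz(m,u,v,z).round(4))
b=crop(im,230,220,90,120,4);a=crop(im,330,55,100,110,4)
cv2.imwrite('pics/c4.png',np.hstack([a,cv2.copyMakeBorder(b,0,0,0,0,0) if b.shape[0]==a.shape[0] else b[:440]]))
```

```text
[[[70.5 67.5 35.8]]]
392.5 109 [ 0.5725 -0.2128  0.075 ]
335 66 [ 0.5299 -0.1763  0.04  ]
424 64 [ 0.6076 -0.1751  0.04  ]
337 156 [ 0.5348 -0.2549  0.04  ]
425 150 [ 0.6162 -0.2497  0.04  ]
275 291 [ 0.4776 -0.2774  0.2615]
271.5 307 [ 0.4764 -0.2793  0.2695]
```

View pics/c4.png

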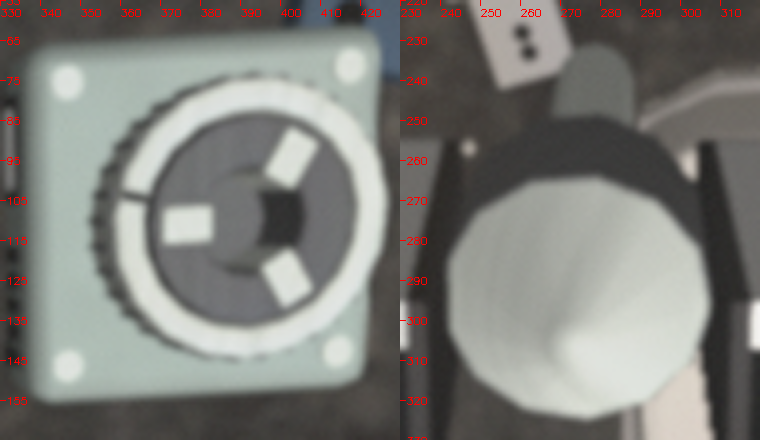

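Run:
```python
from h import *
m=np.load("pics/w4.npy",allow_pickle=True).item()
for u,v,z in [(392,108.5,.075),(381.4,115.6,.04),(392.5,110.2,.078),(275,294.5,.2615),(271.5,307,.2695),(277,242,.2005)]: print(u,v,onz(m,u,v,z).round(4))
```

```text
392 108.5 [ 0.5721 -0.2124  0.075 ]
381.4 115.6 [ 0.5736 -0.2186  0.04  ]
392.5 110.2 [ 0.5717 -0.2137  0.078 ]
275 294.5 [ 0.4776 -0.2788  0.2615]
271.5 307 [ 0.4764 -0.2793  0.2695]
277 242 [ 0.4785 -0.2806  0.2005]
```

```bash
python3 -m pendant '[[[16,24,0],[0,0,0],0],[[17,24,0],[0,0,0],0],[[17,24,0],[0,0,0],0],[[16,23,0],[0,0,0],0],[[0,0,25],[0,0,0],0],[[0,0,35],[0,0,0],0],[[0,0,30],[0,0,0],0],[[0,0,20],[0,0,0],0],[[0,0,8],[0,0,0],0],[[0,0,0],[0,0,0],0],[[0,0,0],[0,0,0],0]]'
python3 -m pendant '[[[0,0,5],[0,0,0],0],[[0,0,5],[0,0,0],0],[[0,0,5],[0,0,0],0],[[0,0,0],[0,0,0],0],[[0,0,0],[0,0,0],0]]'
```

```text
t: 11.73
tool_pos: [0.5751, -0.2124, 0.1287]
tool_rot: [-2.22, -2.222, -0.0]
contact_force: [-0.3, 0.3, 0.2]
opening: 0.0241
grip_force: 40.2
t: 12.15
tool_pos: [0.5748, -0.2133, 0.1131]
tool_rot: [-2.221, -2.221, 0.0]
contact_force: [0.7, -0.2, -0.7]
opening: 0.0244
grip_force: 40.2
```

```bash
python3 -m pendant '[[[-0.5,-1,5],[0,0,0],0],[[0,0,5],[0,0,0],0],[[0,0,5],[0,0,0],0],[[0,0,5],[0,0,0],0],[[0,0,4],[0,0,0],0],[[0,0,0],[0,0,0],0],[[0,0,0],[0,0,0],0]]'
python3 -m pendant '[[[0,0,1.5],[0,0,0],0],[[0,0,1.5],[0,0,0],0],[[0,0,1.5],[0,0,0],0],[[0,0,0],[0,0,0],0],[[0,0,0],[0,0,0],0]]'
```

```text
t: 12.73
tool_pos: [0.5737, -0.2136, 0.0887]
tool_rot: [-2.221, -2.221, 0.0]
contact_force: [-0.2, 0.5, -0.7]
opening: 0.024
grip_force: 40.2
t: 13.15
tool_pos: [0.574, -0.2138, 0.0848]
tool_rot: [-2.221, -2.221, 0.0]
contact_force: [0.1, -0.2, -0.9]
opening: 0.0245
grip_force: 40.2
```

```bash
python3 -m pendant '[[[0,0,1],[0,0,0],0],[[0,0,1],[0,0,0],0],[[0,0,0],[0,0,0],0],[[0,0,0],[0,0,0],0]]'
```

```text
t: 13.48
tool_pos: [0.5742, -0.214, 0.0833]
tool_rot: [2.221, 2.221, 0.0]
contact_force: [-0.4, -0.1, 2.2]
opening: 0.0241
grip_force: 40.4
```

```bash
python3 -m pendant '[[[0,0,0],[0,0,0],0.35],[[0,0,0],[0,0,0],0.5],[[0,0,0],[0,0,0],0.7],[[0,0,0],[0,0,0],1],[[0,0,0],[0,0,0],1],[[0,0,0],[0,0,0],1],[[0,0,0],[0,0,0],1]]'
python3 - <<'E'
from h import *
m,a=snap('wrist','w5');m2,b=snap('scene','s5');m3,d=snap('side','d5')
u,v=map(int,proj(m2,(.574,-.214,.09)));u3,v3=map(int,proj(m3,(.574,-.214,.09)))
cv2.imwrite('pics/c5.png',np.hstack([crop(a,205,220,140,150,3)[:400],np.vstack([crop(b,u-35,v-20,70,40,5),crop(d,u3-35,v3-20,70,40,5)])]))
E
```

```text
t: 14.07
tool_pos: [0.574, -0.2138, 0.0828]
tool_rot: [-2.221, -2.221, 0.0]
contact_force: [0.1, -0.4, -0.6]
opening: 0.0853
grip_force: 0.0
```

View pics/c5.png

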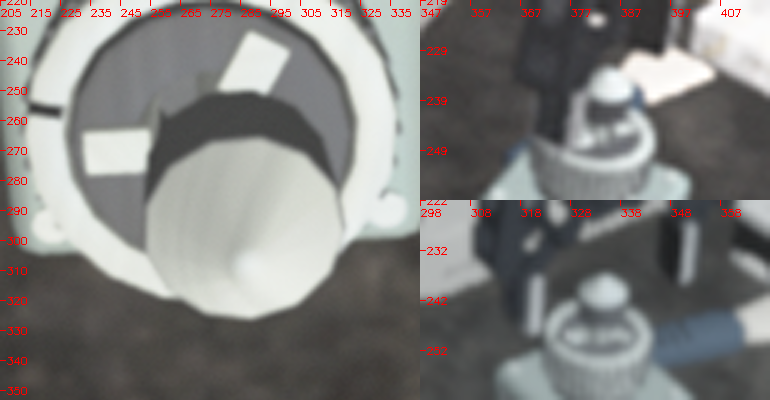

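```bash
python3 -m pendant '[[[0,0,0],[0,0,0],0.45],[[0,0,0],[0,0,0],0.45],[[0,0,0],[0,0,0],0.4],[[0,0,0],[0,0,0],0.36],[[0,0,0],[0,0,0],0.33],[[0,0,0],[0,0,0],0.31],[[0,0,0],[0,0,0],0.31],[[0,0,0],[0,0,0],0.31],[[0,0,0],[0,0,0],0.33],[[0,0,0],[0,0,0],0.36],[[0,0,0],[0,0,0],0.4],[[0,0,0],[0,0,0],0.45]]' 20
python3 -m pendant '[[[0,0,0],[0,0,0],0.55],[[0,0,0],[0,0,0],0.7],[[0,0,0],[0,0,0],1],[[0,0,0],[0,0,0],1],[[0,0,0],[0,0,0],1]]'
python3 - <<'E'
from h import *
m,a=snap('wrist','w6')
old=cv2.imread('pics/w5.png')
for im in (old,a):
    # tip/rim via hough
    g=cv2.cvtColor(im,cv2.COLOR_BGR2GRAY)
    print(cv2.HoughCircles(g[230:350,220:350],cv2.HOUGH_GRADIENT,1,100,param1=100,param2=12,minRadius=28,maxRadius=38)+[220,230,0])
t=old[262:330,250:325]
r=cv2.matchTemplate(a,t,cv2.TM_CCOEFF_NORMED);_,s,_,l=cv2.minMaxLoc(r);print(s,l)
E
```

```text
t: 15.22
tool_pos: [0.574, -0.2138, 0.0828]
tool_rot: [-2.221, -2.221, 0.0]
contact_force: [-0.5, -0.3, -0.0]
opening: 0.0382
grip_force: 0.0
t: 15.63
tool_pos: [0.574, -0.2138, 0.0828]
tool_rot: [2.221, 2.221, -0.0]
contact_force: [0.3, 0.8, 0.3]
opening: 0.0854
grip_force: 0.0
[[[283.5        287.5         37.40000153]]]
[[[277.5        287.5         37.40000153]]]
0.8942021727561951 (243, 262)
```

```bash
python3 -m pendant '[[[0,-0.5,8],[0,0,0],1],[[0,0,8],[0,0,0],1],[[0,0,8],[0,0,0],1],[[0,0,8],[0,0,0],1],[[0,0,4],[0,0,0],1],[[0,0,0],[0,0,0],1],[[0,0,0],[0,0,0],0.75],[[0,0,0],[0,0,0],0.6],[[0,0,0],[0,0,0],0.5],[[0,0,0],[0,0,0],0.5],[[0,0,0],[0,0,0],0.5]]' 80
```

```text
t: 16.6
tool_pos: [0.5742, -0.214, 0.0482]
tool_rot: [2.221, 2.22, 0.001]
contact_force: [-1.8, 1.8, 4.6]
opening: 0.0538
grip_force: 84.4
```

```bash
python3 -m pendant '[[[0,0,0],[0,0,0.05],0.5],[[0,0,0],[0,0,0.1],0.5],[[0,0,0],[0,0,0.1],0.5],[[0,0,0],[0,0,0.1],0.5],[[0,0,0],[0,0,0.1],0.5],[[0,0,0],[0,0,0.1],0.5],[[0,0,0],[0,0,0.05],0.5],[[0,0,0],[0,0,0],0.5]]'; python3 -c "
from station import get_obs
print(get_obs()['wrist_torque'],get_obs()['q'][5])"
python3 -m pendant '[[[0,0,0],[0,0,0.1],0.5],[[0,0,0],[0,0,0.1],0.5],[[0,0,0],[0,0,0.1],0.5],[[0,0,0],[0,0,0.05],0.5],[[0,0,0],[0,0,0.05],0.5],[[0,0,0],[0,0,0],0.5]]' 120; python3 -c "
from station import get_obs
print(get_obs()['wrist_torque'],get_obs()['q'][5])"
```

```text
t: 17.27
tool_pos: [0.5738, -0.2139, 0.0482]
tool_rot: [2.779, 1.464, 0.0]
contact_force: [-2.9, 2.0, 6.9]
opening: 0.054
grip_force: 84.6
[ 0.14166847  0.37555773 -0.23287108] 0.12328317362281006
t: 17.77
tool_pos: [0.5736, -0.2137, 0.0484]
tool_rot: [3.012, 0.889, -0.002]
contact_force: [-5.1, 2.0, 8.6]
opening: 0.0529
grip_force: 124.2
[0.21148419 0.56575343 1.07204231] 0.5196440237964894
```

```bash
for i in 1 2; do python3 -m pendant '[[[0,0,0],[0,0,0.05],0.5],[[0,0,0],[0,0,0.05],0.5],[[0,0,0],[0,0,0],0.5]]' 120 | grep -E 'tool_rot|grip'; python3 -c "
from station import get_obs
print(get_obs()['wrist_torque'],get_obs()['q'][5])"; done
```

```text
tool_rot: [3.052, 0.74, -0.002]
grip_force: 124.2
[0.23691769 0.69437703 1.45975958] 0.6186270987094729
tool_rot: [3.085, 0.588, -0.003]
grip_force: 124.2
[0.27871539 0.66689048 1.87778853] 0.7176538349007914
```

```bash
python3 -m pendant '[[[0,0,0],[0,0,0],0.75],[[0,0,0],[0,0,0],1],[[0,0,0],[0,0,0],1],[[0,0,0],[0,0,0],1],[[0,0,-10],[0,0,0],1],[[0,0,-20],[0,0,0],1],[[0,0,-30],[0,0,0],1],[[0,0,-30],[0,0,0],1],[[0,0,-40],[0,0,0],1],[[0,0,-40],[0,0,0],1],[[0,0,0],[0,0,0],1],[[0,0,0],[0,0,0],1]]'
python3 - <<'E'
from h import *
from station import optics
m2=optics.camera_model('scene');m3=optics.camera_model('side')
m,a=snap('wrist','w7');_,b=snap('scene','s7');_,d=snap('side','d7')
# bit located by brightness: subtract the initial empty-chuck views
for n,im,mm in(('scene',b,m2),('side',d,m3)):
    o=cv2.imread(f'pics/{n}0.png');df=cv2.absdiff(im,o).max(2)
    u,v=map(int,proj(mm,(.573,-.2135,.09)));w=df[v-22:v+20,u-18:u+18]>50
    k,l,s,c=cv2.connectedComponentsWithStats(w.astype(np.uint8))
    print(n,'expected axis base/top',np.round(proj(mm,(.573,-.2135,.085)),1),np.round(proj(mm,(.573,-.2135,.109)),1))
    for i in range(1,k):
        if s[i,4]>15: print(s[i]+[u-18,v-22,0,0,0],c[i]+[u-18,v-22])
u,v=map(int,proj(m,(.573,-.2135,.1)));print(u,v)
print(proj(m,(.573,-.2135,.101)),proj(m,(.573,-.2135,.109)),proj(m,(.573,-.2135,.075)))
g=cv2.cvtColor(a,cv2.COLOR_BGR2GRAY)[max(v-70,0):v+70,u-70:u+70];off=[u-70,max(v-70,0),0]
for r0,r1 in((12,24),(28,45)): 
    h=cv2.HoughCircles(g,cv2.HOUGH_GRADIENT,1,100,param1=100,param2=10,minRadius=r0,maxRadius=r1);print(None if h is None else h+off)
E
```

```text
t: 19.27
tool_pos: [0.5755, -0.2149, 0.2222]
tool_rot: [3.083, 0.578, 0.011]
contact_force: [0.1, 0.1, -0.6]
opening: 0.085
grip_force: 0.0
scene expected axis base/top [381.7 241.6] [383.  233.6]
[377 233  12  11  73] [381.82191781 237.1369863 ]
side expected axis base/top [332.7 244.4] [333.2 237.1]
[329 237  10   5  40] [333.875 239.2  ]
270 204
(np.float64(270.81018931178073), np.float64(204.77728312584875)) (np.float64(270.7665236768935), np.float64(207.57536588598353)) (np.float64(270.93641757987524), np.float64(196.6886078618967))
[[[269.5        205.5         16.79999924]]]
[[[269.5        192.5         33.79999924]]]
```

Run:
```python
from h import *
im=cv2.imread('pics/w7.png');g=cv2.cvtColor(im,cv2.COLOR_BGR2GRAY)
c=cv2.resize(g[140:250,215:325],(55,37),interpolation=cv2.INTER_AREA)
for r in c: print(''.join(" .:-=+*#%@"[min(9,int(x)*10//256)] for x in r))
for th in (150,180,200):
    k,l,s,cc=cv2.connectedComponentsWithStats((g[140:250,215:325]>th).astype(np.uint8))
    print(th,[(s[i].tolist(),(cc[i]+[215,140]).round(1).tolist()) for i in range(1,k) if s[i,4]>40])
```

```text
-::::----::-=*#%%%########**++===---:::::::------------
:::::-------+*%@@@%###########**+++==---:--------------
::::::-----=+*%%%%%###############***++===-------------
::::::-----+*##########################***++==---------
::::::----=+*###############################**++==-----
:::::::---+*####################################**++=--
:::::::--=+*##########***++*++***###################*+=
::::-----=*########**+=+++**++*++*+*#############%%###+
::::----=+*######*+=+*#%%%%%%%%%%#*+***#########%%%%##+
::::----=**#####+=*#%@@@@%%%%%%@@%%%%***########%%%%#*=
:::::--=+*####*+*#%@%%%##*+++***#%%%@@%*+########%%##+:
:::::--=+*###*+#%@@%#+===========+*#%@@%#**#########*=:
:::::--+*###*+#%@%#+================*%%@%#*#########+::
----:-=+*###+#%%%#===================+#%@%#*#######*-::
------+*###*#%%%*====+*#+==============#%@%#*######+:::
-----=+*##*+%%%#====*%%#+-------=======+#%%%######*-:::
-----=**##*#%%%*====*#+--=+*+++=-==++===*%%%######+-:::
:---=+*###*#%%%+=====-+*#%%%%%%%*=+%#===+%%%#####*-::::
:::-=+*###*#%%#======+##%%%%%%%%%%*#%+==+#%@%####=:::::
:::-+*######%%#=====+*###%%%%%%%%%%*
[... 685 characters left out ...]
::::::
:::::::-=-:::::::::::--::::::::::----====-:::::::::::::
::::::::::::::::::::---::::::::::::-:::::::::::::::::::
::::::::::::::::::::::::::::::::::::::::::::::::::::::-
::::::::::::::::::::::::::::::::::::::::::---::::::::::
:::::::::::::::::::::::::::::::::::::::::::::::::::::::
150 [([7, 0, 102, 96, 5534], [272.7, 185.3]), ([40, 42, 10, 8, 47], [259.3, 185.4])]
180 [([8, 0, 100, 94, 3871], [274.1, 181.1]), ([43, 49, 29, 31, 566], [273.8, 202.7])]
200 [([28, 0, 10, 10, 83], [247.7, 144.5]), ([95, 22, 10, 10, 82], [314.5, 166.3]), ([23, 24, 67, 65, 1151], [271.9, 195.3]), ([47, 50, 25, 28, 447], [275.0, 202.1]), ([9, 66, 9, 8, 56], [227.9, 209.4]), ([73, 86, 9, 8, 58], [292.0, 229.4])]
```

```bash
python3 -c "
from station import ctrl
print(ctrl.finish_job())"
```

```text
the job is handed in; nothing more can be done
None
```

The countersink is seated and, by the image measurements, upright on the chuck's axis. The sleeve was turned 1.2 rad clockwise to a firm grip and released; jaw forces could not be read directly. The job was handed in at about 19.5 s, and no verdict came back.

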